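# Wind down the thumbscrew of the ice ball mould press

### The job

The ice ball mould sits in its clamp press, but the winged thumbscrew on top is still loose. Nudge its wings round clockwise (seen from above) with a fingertip until the screw's foot is fully home on the mould and the screw will turn no further; go gently, do not pinch the wings or squeeze or lift anything. Leave the shaker, the dispenser bottle and the coasters where they stand.

Things in the scene. Friction and masses are not known exactly. Their poses are not given: they have to be found in the camera images.
- press: Dark steel C-shaped clamp press fixed to the trolley top. Origin: on the trolley top, on the screw's vertical axis; z up. Base plate 120 x 100 x 12 mm. An arm 34 mm wide with a round boss (radius 19 mm) reaches from the post (-x side) to the axis; its top is 114 mm up (boss 117). Under the arm sits the orange silicone ice ball mould, 76 mm across, its top 80 mm up; it stays in place
- post (a point): Middle of the top inner edge of the press's flat upright post, 56 mm wide along the press's y axis, 10 mm thick, 42 mm from the screw's axis on the press's -x side, its top 170 mm above the trolley top. The wings pass it, a fingertip does not: push them round on the other sides, in several strokes
- screw (a joint): Turn of the steel thumbscrew, rad, growing clockwise seen from above. At 0 the wings lie along the press's x axis. At 9.42 the foot is home on the mould and the screw stops. Starts loose between 0 and 3. Turning takes about 0.06 N m; it stays where it is left and sinks 8 mm a turn. The wings sit on a rubber bush that gives 0.04 rad while turning, 1.5 N m per rad at the stop
- wings (a point): Point on the screw's axis at mid-height of its two wings, turning and sinking with it (146 mm above the trolley top at joint value 0, 134 when home); x axis along the wings. Hub: radius 15 mm, from 16 mm below to 2 mm above the point. Each wing: upright disc 6 mm thick, 28 mm across (14 mm below to 14 above), centred 24 mm from the axis, tip at 38 mm
- shaker: Steel cocktail shaker, 86 mm across, 182 mm tall, loose; origin at the centre of its underside; leave alone
- dispenser: Clear plastic push dispenser bottle with a white pump head, 66 mm across, 170 mm tall, loose; origin at the centre of its underside; leave alone
- coasters: Stacked pair of round wooden coasters, 92 mm across, 18 mm high, loose; origin at the centre of the underside; leave alone
Things that resemble listed ones, but are neither listed nor needed, are in the scene too. Leave any green or purple look-alike of the press alone.

How it is judged:
By the outcome, as a careful person would: the job done as asked, in the order asked, and still so for the second after the job is handed in, with the robot touching nothing.
It also fails if it takes over 67 s, if anything falls off the work surface, if the arm or the gripper's body presses on something with over 40 N, if the wrist force passes 120 N, or if a joint passes its speed limit or range.

### The arm

A 6-joint arm with a two-finger parallel gripper is mounted at the origin on the work surface. World frame = base frame: x ahead of the robot, y to its left, z up, the work surface at z = 0. Lengths are in m, angles in rad, forces in N, time in s.
With the tool pointing down it reaches from about 0.35 to 0.875 m from the base axis. Payload 4.2 kg.
Tool frame: the origin (TCP) lies at the very end of the fingers, on their centre line; the grasp point (between the pads) lies 19 mm behind it; z points along the fingers, y is the direction in which the jaws open and shut (so a half turn about z gives the same grasp; the last joint's range is limited). The gripper opens to 85 mm and grips with 20 to 120 N. Pads are 22 mm wide; open, the fingers measure 114 mm over their backs; the gripper's body (76 mm by 85 mm) begins 54 mm behind the grasp point. The pads swing forward as they close: fully open they stand 13 mm farther back than shut.
Start: joints at [-0.897, 0.385, 0.008, 0, -1.194, -0.259], TCP at [0.252, -0.572, 0.231] pointing down, gripper open.
Joint ranges: [-3.14, 3.14], [-1.21, 2.06], [-1.07, 1.41], [-3.16, 2.05], [-2.99, -0.16], [-3.1, 3.1]. Speed limits (rad/s): [2.79, 2.79, 3.14, 3.14, 3.14, 3.14].

### API

Orientations are given as a rotation vector (axis times angle).
In Python, from workcell import env gives the robot as it stands. Calls block until the motion is done:
- env.movep(position, orientation): joint-space move of the TCP to a pose.
- env.move_l(position, orientation=None, v=0.15, guard=None): straight line of the TCP; orientation=None keeps the orientation; v is the mean speed in m/s. With guard (N) it stops when the force on the tool has changed by that much, and returns True; else False.
- env.move_joints(angles): joint-space move.
- env.set_gripper(opening, grasp_force=None): finger opening in m; grasp_force is the grip in N (None keeps the last); returns when the fingers have stopped.
- env.wait(seconds).
- env.ik(position, orientation): joint angles nearest the present ones, or None.
- env.grab_frame(name): name is "scene" or "top" or "wrist"; returns the picture (480x640x3 uint8, blue, green, red); there is no depth.
- env.get_calibration(name): a dict with "K" (3x3 intrinsics, pixels), "xyz" and "rotation" of the camera in the world. Camera axes: x right, y up, looking along -z (the intrinsics and any distortion apply to the point x, -y, -z); pixel columns grow to the right and rows downward; lengths in m; the calibration is good to about 2 mm. A picture is of the moment at which its call begins: read the wrist's pose just before it. get_calibration takes no time and is no camera call; for the wrist camera it gives the pose at the moment of the call.
A pose or a line that the arm cannot do raises env.IKError and nothing moves.
- env.sign_off(): hands the job in, once; it reports no verdict.
Readings, each from a call of its own:
- env.get_time_s(): time.
- env.get_qpos(): joint angles.
- env.get_qd(): joint speeds.
- env.get_effort(): joint torques, N m.
- env.get_tcp_pos(): TCP position.
- env.get_tool_rot(): TCP orientation.
- env.get_wrist_force(): force on the tool from outside, world axes, zero at the start.
- env.get_moment(): the same for the moment, N m.
- env.get_opening(): finger opening in m.
Only numpy, scipy, OpenCV 4.12 (cv2) and the standard library are available. Lean on these libraries where they do the work, as an engineer would, in place of code of your own. Each camera call takes 0.05 s, during which the arm holds its last target. There are 200 camera calls.

## Working session

There is one attempt and no reset: what is moved stays moved. The work goes in short steps, each a Python script; the robot and the scene stay as the last script left them, time stands still between calls to the robot, and variables do not carry over. Pictures are saved under pics/ and viewed, about 8 in all and at most 12, crops included, and the job is handed in when it is done.

```bash
mkdir -p pics; ls; python3 - <<'E'
from workcell import env
import cv2, numpy as np
for n in ("scene","top"):
    cv2.imwrite(f"pics/{n}0.png",env.grab_frame(n)); c=env.get_calibration(n); print(n,c)
print(env.get_time_s(),env.get_tool_rot())
E
```

```text
pics
scene {'K': array([[535.94241876,   0.        , 314.76241312],
       [  0.        , 535.94241876, 250.52303505],
       [  0.        ,   0.        ,   1.        ]]), 'xyz': array([1.00766388, 0.37775594, 0.93807041]), 'rotation': array([0.31528983, 0.66346958, 2.16844123])}
top {'K': array([[585.05972814,   0.        , 317.52140077],
       [  0.        , 585.05972814, 241.33798125],
       [  0.        ,   0.        ,   1.        ]]), 'xyz': array([0.34619414, 0.03169759, 1.05738131]), 'rotation': array([ 0.1843323 , -0.17180683, -1.52635898])}
0.1 [ 0.64650808 -3.07380014 -0.00309151]
```

View pics/scene0.png

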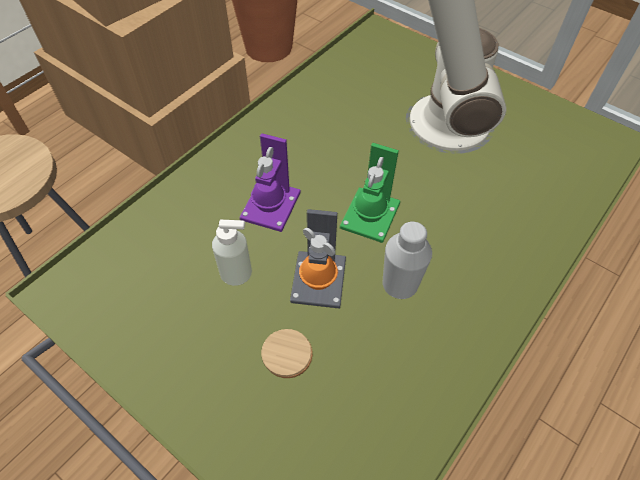

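View pics/top0.png

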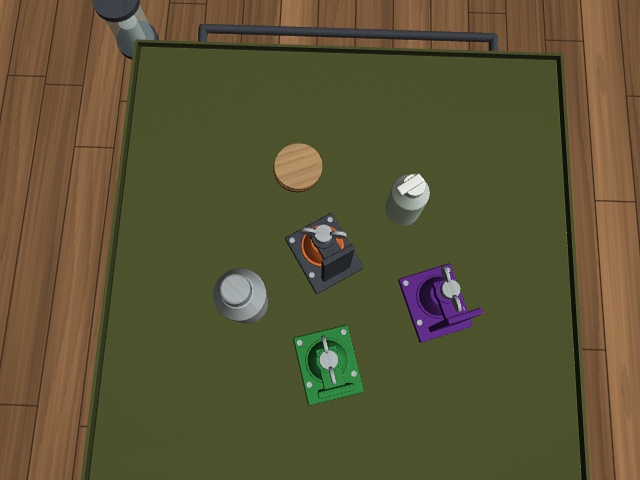

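Candidates for the press: dark with orange mould (top 323,245 / scene 318,255), green (top 329,362), purple (top 450,290). The dark one with the orange mould fits the description. Next is a close crop to check it.

```bash
cat > h.py <<'E'
from workcell import env
import cv2, numpy as np
from scipy.spatial.transform import Rotation as R
def ray(c,u,v):
    K=c["K"]; d=np.array([(u-K[0,2])/K[0,0],-(v-K[1,2])/K[1,1],-1.])
    return np.array(c["xyz"]),R.from_rotvec(c["rotation"]).apply(d)
def onz(c,u,v,z):
    o,d=ray(c,u,v); return o+d*(z-o[2])/d[2]
def proj(c,p):
    q=R.from_rotvec(c["rotation"]).inv().apply(np.asarray(p)-c["xyz"]); K=c["K"]
    return K[0,0]*q[0]/-q[2]+K[0,2], K[1,1]*-q[1]/-q[2]+K[1,2]
E
python3 - <<'E'
from h import *
t=cv2.imread("pics/top0.png")[200:300,275:375]; s=cv2.imread("pics/scene0.png")[205:310,275:365]
t=cv2.resize(t,(400,400),interpolation=2); s=cv2.resize(s,(342,400),interpolation=2)
cv2.imwrite("pics/crop0.png",np.hstack([t,s]))
c=env.get_calibration("top")
for n,p,z in (("coaster",(298,165),.018),("hub",(323,233),.14),("shaker",(236,289),.182),("disp",(410,186),.16),("green",(329,360),.14)): print(n,onz(c,*p,z).round(3))
E
```

```text
coaster [0.733 0.087 0.018]
hub [0.573 0.035 0.14 ]
shaker [0.471 0.163 0.182]
disp [ 0.651 -0.102  0.16 ]
green [0.372 0.018 0.14 ]
```

View pics/crop0.png

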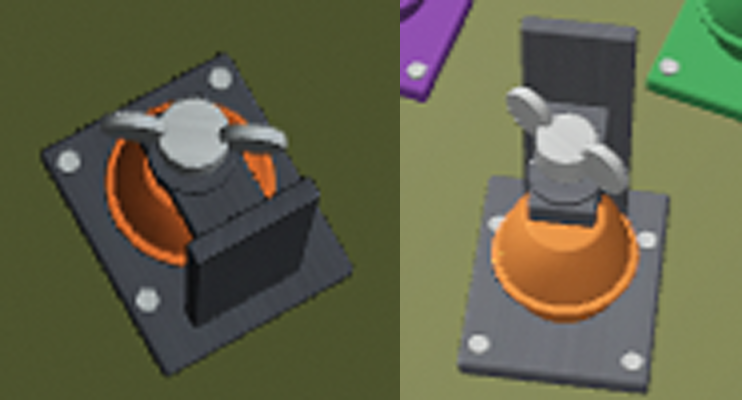

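```bash
python3 - <<'E'
from h import *
c=env.get_calibration("top"); f=lambda u,v,z:onz(c,u/4+275-.375,v/4+200-.375,z)
A,B,C,D=[f(*p,.012) for p in ((222,52),(42,152),(168,375),(352,268))]
print(A,B,C,D); print([np.linalg.norm(a-b).round(4) for a,b in ((A,B),(B,C),(C,D),(D,A))])
print("ctr",(A+B+C+D)/4)
x=(A+B)/2-(C+D)/2; y=B+C-A-D; print("yaw x",np.arctan2(x[1],x[0]),"from y",np.arctan2(y[1],y[0])-np.pi/2)
yaw=np.arctan2(x[1],x[0])
for z in (.146,.140): 
  h=f(193,135,z); print("hub",h)
w1=f(110,122,.142); w2=f(286,138,.142); print(w1,w2,np.linalg.norm(w1-w2)); w=w1-w2; a=np.arctan2(w[1],w[0]); print("wing angle rel press (cw)",(yaw-a)%np.pi)
P1=f(190,265-20,.17);P2=f(318,185,.17);print("post top",P1,P2)
s=env.get_calibration("scene")
# two-view hub top centre
u2=(566/3.8+275,135/3.8+205); o1,d1=ray(c,193/4+275,135/4+200); o2,d2=ray(s,*u2)
t=np.linalg.lstsq(np.c_[d1,-d2],o2-o1,rcond=None)[0]; print("hub2v",o1+t[0]*d1,o2+t[1]*d2)
E
```

```text
[0.64401689 0.02342842 0.012     ] [0.59331917 0.1044868  0.012     ] [0.49251037 0.04273454 0.012     ] [ 0.5444231  -0.03886909  0.012     ]
[np.float64(0.0956), np.float64(0.1182), np.float64(0.0967), np.float64(0.1175)]
ctr [0.56856738 0.03294517 0.012     ]
yaw x 0.5542751352483828 from y 0.5627735448554452
hub [0.57086867 0.03497743 0.146     ]
hub [0.5723478  0.03499902 0.14      ]
[0.57602261 0.06864128 0.142     ] [ 0.5719863 -0.0024703  0.142    ] 0.0712260329649198
wing angle rel press (cw) 2.1817708712842796
post top [0.52118097 0.03449271 0.17      ] [ 0.54674437 -0.01434553  0.17      ]
hub2v [0.54922443 0.0341048  0.23160475] [0.50524992 0.20057929 0.2212782 ]
```

```bash
cat >> h.py <<'E'
def ori(psi): return (R.from_euler('z',psi)*R.from_euler('x',np.pi)).as_rotvec()
E
python3 - <<'E'
from h import *
c=env.get_calibration("top"); s=env.get_calibration("scene")
o1,d1=ray(c,193/4+275-.4,135/4+200-.4); o2,d2=ray(s,166/3.8+275-.4,135/3.81+205-.4)
t=np.linalg.lstsq(np.c_[d1,-d2],o2-o1,rcond=None)[0]; print("hub2v",o1+t[0]*d1,o2+t[1]*d2)
env.set_gripper(0.0,20)
env.move_l([0.252,-0.572,0.35])
# psi list test
env.movep([0.54,0.035,0.36],ori(0))
w=env.get_calibration("wrist"); print(w, env.get_qpos().round(3), env.get_time_s(), env.get_opening())
cv2.imwrite("pics/w1.png",env.grab_frame("wrist"))
for a in range(-180,181,30):
    q=env.ik([0.57,0.035,0.2],ori(np.radians(a))); print(a, None if q is None else q[[3,5]].round(2))
E
```

```text
hub2v [0.57065376 0.03501521 0.14703307] [0.57165633 0.03319444 0.14727363]
{'K': array([[368.72722088,   0.        , 321.80356417],
       [  0.        , 368.72722088, 236.722934  ],
       [  0.        ,   0.        ,   1.        ]]), 'xyz': array([0.61939819, 0.03356492, 0.50275027]), 'rotation': array([-0.24426654,  0.24587036, -1.55838702])} [ 0.363  0.177  0.036  0.    -1.43   1.206] 4.2 0.00022692855038124117
-180 [-0.   -1.92]
-150 [-0.   -1.39]
-120 [ 0.   -0.87]
-90 [ 0.   -0.34]
-60 [0.   0.18]
-30 [0.  0.7]
0 [0.   1.23]
30 [0.   1.75]
60 [0.   2.27]
90 [0.  2.8]
120 [ 0.   -2.96]
150 [ 0.   -2.44]
180 [-0.   -1.92]
```

View pics/w1.png

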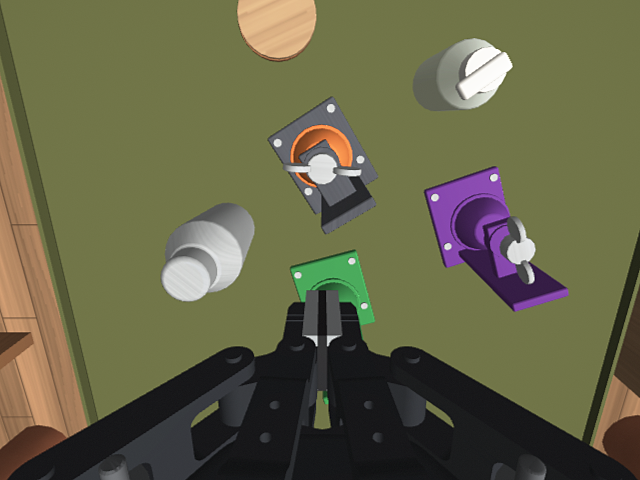

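The wrist view confirms the dark press: hub at (322,169), wing ends at (285,168) and (361,172). I'll refine from this, then start the first stroke with a guarded approach.

```bash
cat >> h.py <<'E'
AX=np.array([0.571,0.0345]); YAW=0.557; RC=0.031; OFF=0.014
def wz(q): return 0.146-0.008*q/(2*np.pi)
def pose(q,k,back=0.0,dz=-0.008,rc=RC):
    """finger behind wing k (0/1) at joint value q, lagging by 'back' rad"""
    th=YAW-q+k*np.pi+back; th=(th-YAW+np.pi*.75)%(2*np.pi)-np.pi*.75+YAW-0 # phi in (-135..225)deg
    return thpose(th,wz(q)+dz,rc)
def thpose(th,z,rc=RC):
    r=np.array([np.cos(th),np.sin(th)]); t=np.array([-r[1],r[0]])
    p=AX+rc*r+OFF*t
    return [p[0],p[1],z],ori(th-np.pi/2)
E
python3 - <<'E'
from h import *
w=env.get_calibration("wrist")
h=onz(w,322,168.5,.145);a=onz(w,285.5,168,.143);b=onz(w,361,172,.143)
print(h,a,b,np.linalg.norm(a-b),"mid",(a+b)/2); d=a-b; print("q",(YAW-np.arctan2(d[1],d[0]))%np.pi)
im=cv2.imread("pics/w1.png")
cv2.imwrite("pics/w1c.png",cv2.resize(im[90:240,255:385],None,fx=4,fy=4,interpolation=2))
t=[(331,108),(277,142),(360,159),(308,191)]; P=np.array([onz(w,*p,.013) for p in t]); print(P,P.mean(0)); x=P[0]+P[1]-P[2]-P[3]; print(np.arctan2(x[1],x[0]))
E
```

```text
[0.572912   0.03368418 0.145     ] [0.57318921 0.06898314 0.143     ] [ 0.56922333 -0.0041449   0.143     ] 0.07323550483986287 mid [0.57120627 0.03241912 0.143     ]
q 2.1819752701149637
[[ 0.6309833   0.02234157  0.013     ]
 [ 0.58971883  0.09169674  0.013     ]
 [ 0.56798278 -0.01592337  0.013     ]
 [ 0.52584535  0.05258365  0.013     ]] [0.57863257 0.03767465 0.013     ]
0.5476532037486552
```

View pics/w1c.png

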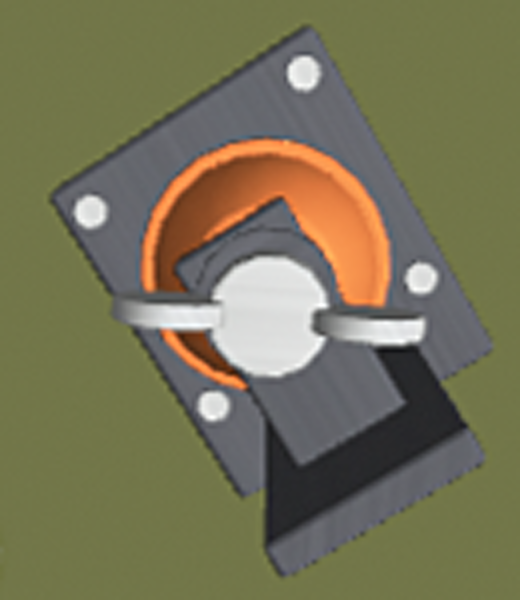

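```bash
cat >> h.py <<'E'
AX=np.array([0.572,0.0342])
def stroke(th,th1,q0,v=0.04,step=0.25,stop=1.2,dz=-0.008):
    """sweep finger clockwise th->th1; joint estimate q0-th; stops if tangential force rises or moment high"""
    n=int(np.ceil((th-th1)/step)); f0=env.get_wrist_force()
    for a in np.linspace(th,th1,n+1)[1:]:
        p,o=thpose(a,wz(q0-a)+dz); env.move_l(p,o,v=v)
        f=env.get_wrist_force()-f0; t=np.array([-np.sin(a),np.cos(a)]); r=np.array([np.cos(a),np.sin(a)])
        print(f"th {a:.2f} q {q0-a:.2f} Ft {f[:2]@t:.2f} Fr {f[:2]@r:.2f} Fz {f[2]:.2f} t {env.get_time_s():.2f}")
        if f[:2]@t>stop: return a
    return a
E
python3 - <<'E'
from h import *
q=2.18; th=YAW-q+np.pi+0.4
p,o=thpose(th,wz(q)+.06); env.movep(p,o)
p,o=thpose(th,wz(q)-.008); print(env.move_l(p,o,v=.06,guard=4), env.get_time_s(), env.get_wrist_force())
a=stroke(th,0.9,YAW+np.pi,stop=8)
cv2.imwrite("pics/t2.png",cv2.resize(np.hstack([env.grab_frame("top")[190:290,270:370],env.grab_frame("scene")[200:300,270:370]]),None,fx=4,fy=4,interpolation=2))
E
```

```text
False 6.2167 [-0.44120944  0.94686134  1.04888954]
th 1.71 q 1.98 Ft -1.02 Fr -1.39 Fz -1.16 t 6.57
th 1.51 q 2.19 Ft 0.03 Fr -1.50 Fz -1.71 t 6.92
th 1.31 q 2.39 Ft 1.09 Fr -0.86 Fz -0.63 t 7.27
th 1.10 q 2.59 Ft 0.03 Fr -1.19 Fz -1.42 t 7.62
th 0.90 q 2.80 Ft 0.51 Fr -0.89 Fz -1.18 t 7.97
```

View pics/t2.png

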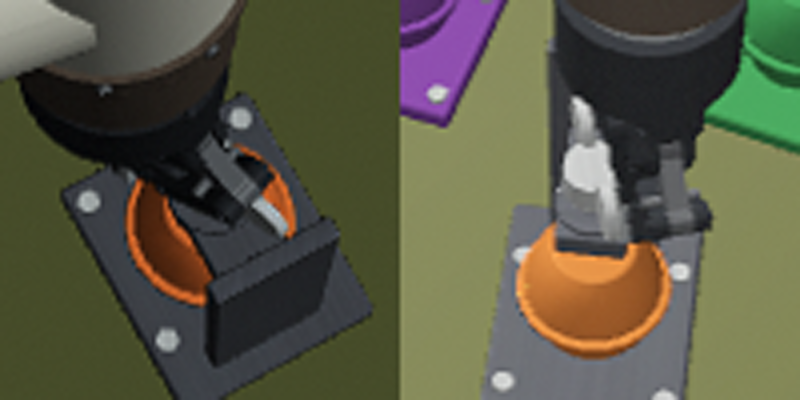

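```bash
cat >> h.py <<'E'
def leave(th,z=0.215):
    p,o=thpose(th+0.12,env.get_tcp_pos()[2]); env.move_l(p,o,v=.04)
    p[2]=z; env.move_l(p,o,v=.12)
def enter(th,q,dz=-.008):
    p,o=thpose(th,0.215); env.movep(p,o)
    p,o=thpose(th,wz(q)+dz); print("guard",env.move_l(p,o,v=.08,guard=5), env.get_tcp_pos())
E
python3 - <<'E'
from h import *
a=stroke(0.9,-1.86,YAW+np.pi,stop=8,v=.05)
leave(a); th=a+np.pi+.4
enter(th,YAW+np.pi-a)
a=stroke(th,-1.86,YAW+2*np.pi,stop=8,v=.05)
leave(a)
env.movep([0.54,0.035,0.36],ori(0)); print(env.get_time_s(), env.get_calibration("wrist"))
im=env.grab_frame("wrist"); cv2.imwrite("pics/w3.png",im); cv2.imwrite("pics/w3c.png",cv2.resize(im[90:240,255:385],None,fx=4,fy=4,interpolation=2))
E
```

```text
th 0.67 q 3.03 Ft 2.26 Fr -0.53 Fz 1.11 t 8.45
th 0.44 q 3.26 Ft 1.26 Fr 0.50 Fz 1.27 t 8.83
th 0.21 q 3.49 Ft 2.00 Fr 0.26 Fz 0.81 t 9.22
th -0.02 q 3.72 Ft 2.22 Fr -0.98 Fz 0.81 t 9.60
th -0.25 q 3.95 Ft 1.73 Fr 0.07 Fz 0.42 t 9.98
th -0.48 q 4.18 Ft 1.57 Fr -0.18 Fz 0.01 t 10.37
th -0.71 q 4.41 Ft 1.04 Fr -0.17 Fz -0.65 t 10.75
th -0.94 q 4.64 Ft 1.84 Fr 0.76 Fz 1.24 t 11.13
th -1.17 q 4.87 Ft 1.77 Fr -0.22 Fz 1.01 t 11.52
th -1.40 q 5.10 Ft 2.87 Fr 0.85 Fz 1.85 t 11.90
th -1.63 q 5.33 Ft 2.73 Fr -0.30 Fz 1.93 t 12.28
th -1.86 q 5.56 Ft 1.85 Fr 0.38 Fz 1.50 t 12.67
guard False [0.55511604 0.06359198 0.13152301]
th 1.45 q 5.39 Ft 0.64 Fr 0.52 Fz -0.80 t 18.14
th 1.21 q 5.63 Ft 1.32 Fr -0.51 Fz -0.34 t 18.52
th 0.97 q 5.87 Ft 2.10 Fr 0.12 Fz 0.36 t 18.91
th 0.74 q 6.10 Ft 2.22 Fr 0.11 Fz -1.42 t 19.29
th 0.50 q 6.34 Ft 1.72 Fr -0.15 Fz -1.57 t 19.68
th 0.26 q 6.58 Ft 1.88 Fr 0.16 Fz -0.74 t 20.06
th 0.03 q 6.81 Ft 1.40 Fr -0.47 Fz -1.21 t 20.44
th -0.21 q 7.05 Ft 1.70 Fr -0.89 Fz -1.18 t 20.82
th -0.44 q 7.28 Ft 1.55 Fr -0.23 Fz -1.33 t 21.21
th -0.68 q 7.52 Ft 2.56 Fr -1.68 Fz -0.61 t 21.59
th -0.92 q 7.76 Ft 1.35 Fr -0.45 Fz -1.83 t 21.98
th -1.15 q 7.99 Ft 1.71 Fr -0.41 Fz -0.70 t 22.36
th -1.39 q 8.23 Ft 1.84 Fr -0.44 Fz -0.42 t 22.74
th -1.62 q 8.46 Ft 0.79 Fr 0.05 Fz -0.37 t 23.12
th -1.86 q 8.70 Ft -0.14 Fr 0.02 Fz 0.07 t 23.51
27.375 {'K': array([[368.72722088,   0.        , 321.80356417],
       [  0.        , 368.72722088, 236.722934  ],
       [  0.        ,   0.        ,   1.        ]]), 'xyz': array([0.61935525, 0.03425405, 0.50253387]), 'rotation': array([-0.24459763,  0.24599256, -1.55737255])}
```

View pics/w3c.png

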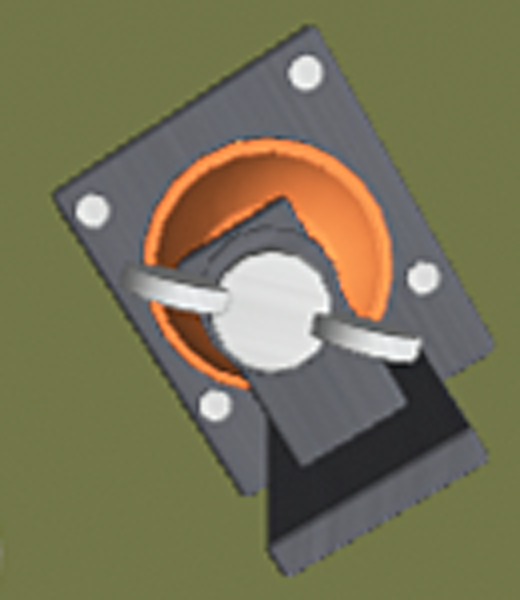

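The wings now lie at about q ≈ 8.66, close to the commanded 8.70. The last stroke goes on to the stop, in fine force-checked steps near home.

```bash
python3 - <<'E'
from h import *
th=1.32+.4
enter(th,8.66)
a=stroke(th,YAW+.15,YAW+3*np.pi,stop=8,v=.05)
a=stroke(a,YAW-.25,YAW+3*np.pi,stop=5,v=.02,step=.03)
env.wait(.4); print(env.get_wrist_force())
leave(a)
env.movep([0.54,0.035,0.36],ori(0)); print(env.get_time_s())
im=env.grab_frame("wrist"); cv2.imwrite("pics/w4.png",im); cv2.imwrite("pics/w4c.png",cv2.resize(im[90:240,255:385],None,fx=4,fy=4,interpolation=2))
E
```

```text
guard False [0.5539989  0.06289544 0.12759774]
th 1.52 q 8.46 Ft 0.34 Fr -0.43 Fz 0.63 t 29.67
th 1.31 q 8.67 Ft 0.75 Fr -0.34 Fz 0.30 t 30.02
th 1.11 q 8.87 Ft 1.19 Fr -1.00 Fz -0.02 t 30.37
th 0.91 q 9.07 Ft 0.62 Fr -0.46 Fz 0.34 t 30.72
th 0.71 q 9.27 Ft 0.96 Fr -1.36 Fz -0.84 t 31.07
th 0.68 q 9.30 Ft -0.38 Fr 0.35 Fz 0.22 t 31.32
th 0.65 q 9.33 Ft -0.53 Fr 0.66 Fz 0.16 t 31.57
th 0.62 q 9.36 Ft 0.81 Fr 0.68 Fz -0.07 t 31.82
th 0.59 q 9.39 Ft 0.36 Fr 0.70 Fz -0.29 t 32.07
th 0.56 q 9.42 Ft 0.85 Fr -0.24 Fz -0.15 t 32.32
th 0.54 q 9.45 Ft 1.23 Fr 0.47 Fz 1.10 t 32.57
th 0.51 q 9.47 Ft 1.54 Fr 0.75 Fz -0.30 t 32.82
th 0.48 q 9.50 Ft 2.74 Fr 0.89 Fz -0.02 t 33.07
th 0.45 q 9.53 Ft 1.92 Fr -0.44 Fz 1.33 t 33.32
th 0.42 q 9.56 Ft 3.37 Fr -0.43 Fz 1.34 t 33.57
th 0.39 q 9.59 Ft 4.90 Fr -0.47 Fz 1.78 t 33.82
th 0.36 q 9.62 Ft 6.37 Fr -0.39 Fz 2.82 t 34.07
[-4.12017958  5.32615198  1.25696989]
36.65
```

View pics/w4c.png

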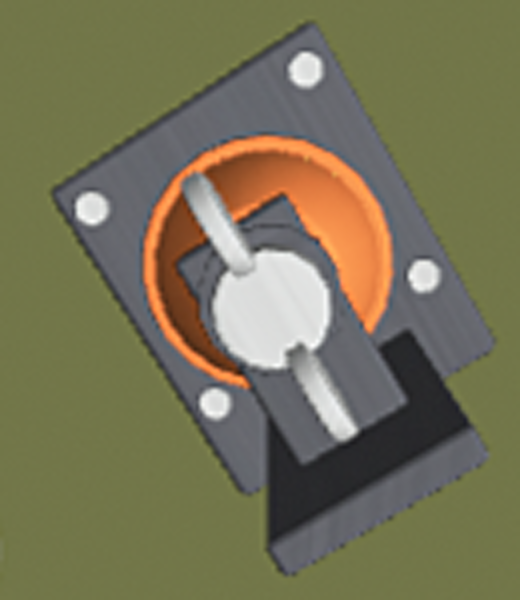

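```bash
python3 - <<'E'
from h import *
a=cv2.imread("pics/w1.png").astype(int);b=cv2.imread("pics/w4.png").astype(int)
for n,(x0,x1,y0,y1) in dict(coaster=(230,325,0,70),disp=(405,520,30,120),shaker=(155,260,195,310)).items():
    (dx,dy),r=cv2.phaseCorrelate(a[y0:y1,x0:x1].mean(2),b[y0:y1,x0:x1].mean(2)); print(n,round(dx,2),round(dy,2),round(r,2))
print(env.get_wrist_force(),env.get_time_s()); env.sign_off()
E
```

```text
coaster 0.32 -0.77 0.99
disp 1.59 -1.1 1.02
shaker 0.19 -0.3 1.06
[-0.0155819  -0.49384901 -0.85959586] 36.7
the job is handed in; nothing more can be done
```

The thumbscrew is home. I turned it clockwise in three strokes with the closed fingertips, from about 2.18 rad to its stop at 9.42, and handed the job in at 36.7 s.

- **At the stop:** the tangential force stayed around 2 N while the screw turned. At the end it rose to 6.4 N over the last few 0.03 rad steps, roughly matching the rubber bush stiffness at the stop.
- **Wing position:** in the last wrist picture the wings lie along the press's x axis, about 59° in the image for both wings and arm.
- **Robot clear:** the arm was clear above the press at hand-in, with the wrist force back at noise level.
- **Shaker, bottle and coasters:** the shaker and coasters shifted less than 1 px between the first and last wrist views. The bottle read about 2 px; the finger never went near it, so I put that down to small differences in camera pose and did not check further.

The press axis measured from the base plate and from the hub disagreed by 3 to 8 mm. I used the hub value, and the strokes ran without the finger catching on anything.

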